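# Torque the clamp bolt until the click wrench trips

## Robot

A 6-joint arm with a two-finger parallel gripper is mounted at the origin on the work surface. World frame = base frame: x ahead of the robot, y to its left, z up, the work surface at z = 0. Lengths are in m, angles in rad, forces in N, time in s.
With the tool pointing down it reaches from about 0.375 to 0.975 m from the base axis. Payload 3.8 kg.
Tool frame: the origin (TCP) lies at the very end of the fingers, on their centre line; the grasp point (between the pads) lies 19 mm behind it; z points along the fingers, y is the line along which they close (so a half turn about z gives the same grasp; the last joint's range is limited). The gripper opens to 88 mm and grips with 3 to 60 N. Pads are 18 mm wide; open, the fingers measure 123 mm over their backs; the gripper's body (75 mm by 187 mm) begins 45 mm behind the grasp point.
Start: joints at [-1.27, 0.264, 1.604, -0, 1.274, -0.037], TCP at [0.224, -0.637, 0.239] pointing down, gripper open.
Joint ranges: [-2.63, 2.63], [-0.94, 2.18], [0.31, 2.57], [-1.31, 4.45], [0, 2.66], [-2.55, 2.55]. Speed limits (rad/s): [2.57, 2.57, 3.14, 3.14, 3.14, 3.14].

## Interface

Orientations are given as a rotation vector (axis times angle).
In Python, from cell import env, eyes, workorder gives the robot as it stands.
- The arm moves only by the shell command python3 -m pendant 'ROWS' [FORCE]. ROWS is a JSON object of lists of equal length, an entry for each row: "gripper": the closure, from -1 (fully open) to 1 (shut), so that 0 is half open; "dp": the shift along the world's x, y, z in cm, a list of three; "turn": the turn, a rotation vector about the world's x, y, z in degrees, a list of three. A call has 1 to 20 rows; each row shifts and turns the commanded pose from where the row before left it; what a row does not reach is not made up. A row lasts 1/12 s, in which the tool goes at most 41.7 mm and 7.16 degrees, less where a joint would pass 70% of its speed; a pose out of reach is approached as far as the arm can. A call is refused whole if a number of a shift passes 4.17 or a number of a turn 7.16, either way. A call with a gripper value outside its range is refused whole. The fingers move at their own pace and stop on an object; FORCE is the grip in N (left out, the last holds). Time passes only in rows, so rows that do not move let the fingers close. It gives the time, the measured TCP pose, the force, the opening and the grip force at its end, in the units of the state.
- env.sense(): the state, without advancing time (a new reading comes with each control period).
- eyes.get_image(name): name is "scene" or "top" or "wrist"; returns a dict with "img" (420x560x3 uint8, red, green, blue), "fx", "fy", "cx", "cy" (pixels), "R" (3x3) and "t" (3): a world point X has camera coordinates R X + t. Camera axes: x right, y down, z forward; pixel columns grow to the right and rows downward; lengths in m; the calibration is good to about 2 mm. The wrist camera is an equidistant fisheye: a pixel r from the principal point sees the ray r / f radians off the axis. A picture is of the moment at which its call begins. There is no depth.
- workorder.sign_off(): hands the job in; it is judged then, once.
The state is a dict: "time_s": time; "joint_pos": joint angles; "joint_velocities": joint speeds; "effort": joint torques, N m; "position": TCP position; "orientation": TCP orientation; "ft_force": force on the tool from outside, world axes, zero at the start; "torque": the same for the moment, N m; "gripper_width": finger opening in m; "grasp_force": force on a finger pad.
Only numpy, scipy, OpenCV 4.12 (cv2) and the standard library are available. Lean on these libraries where they do the work, as an engineer would, in place of code of your own. Each camera call takes 0.05 s, during which the arm holds its last target. There are 200 camera calls.

## Task

Take the click wrench off the green rubber mat, fit its ring fully down over the square-headed bolt of the strap clamp nearer the mat and turn it clockwise (seen from above) until it trips, then stop at once so that the bolt is not over-tightened. Ease off, lift the wrench off and lay it back flat on the mat, set down rather than dropped, without backing the bolt off or shifting the loose parts that lie about (screws, bushing, block, spanner).

Things in the scene. Friction and masses are not known exactly. Their poses are not given: they have to be found in the camera images.
- wrench: Preset click wrench, loose on the mat, 290 mm long, 0.44 kg, balancing 115 mm from the ring's axis. Origin on the ring's axis at the underside; x runs from ring to handle end, z up. Round steel eye 54 mm across, 14.5 mm high; neck 18 mm wide; from x = 80 to 260 mm a straight square handle 22 mm wide and 22 mm high (steel to 110 mm, then black grip), its underside level with the ring's.
- wrench_ring (a point): Centre of the wrench's ring at its underside (axes as wrench). The opening is a square 25.2 mm across flats, open right through, 14 mm high, with a 3 mm deep lead-in below; untripped, its x axis meets the middle of a flat, so it fits the bolt every 90 degrees, with 0.1 rad of play in all and as much spring under load. Fully down on the bolt, this point is on the bolt's axis 10.5 mm below the head's top.
- wrench_grip (a point): Middle of the handle's section, 150 mm from the ring's axis along the wrench's x, 11 mm above its underside: a good place to hold it, across the handle, from above.
- wrench_trip (a joint): Its breakaway: angle (rad) by which the handle and eye have run ahead of the ring, clockwise about the ring's axis. A spring holds it at 0 until 2.0 N m (13.3 N across the handle at wrench_grip); then it trips and gives way with hardly more load, up to a hard stop at 0.30. Over 0.1 is a clear trip. Unloaded it springs back: turn the handle back until free before letting go.
- bolt_top (a point): Centre of the top of the square-headed bolt of the right-hand (-y) strap clamp, nearer the mat, 87.5 mm above the bench. z up; x, turning with the bolt, points to the middle of a flat. Head 24 mm across flats, 10.5 mm high, chamfered on top, standing on a washer 45 mm across, 6 mm thick; around it and to the robot's right nothing is higher than the washer's top. The head does not sink as it turns.
- bolt (a joint): Clamping angle of that bolt (rad, grows clockwise). It reads 0 while the bolt first runs down, an unknown 0.1 to 0.5 rad of turn at about 0.9 N m; once the head bears, the load jumps to 1.35 N m and rises with the reading to 2.0 N m at 0.30, where the wrench trips. Past the wrench's stop it over-tightens (0.40). It stays where left; 0.7 N m the other way backs it off.
- fixture: The set-up, fixed on the bench: aluminium plate 240 x 290 x 22 mm (origin: centre of its underside; y along the 290 mm), a steel die block on it and, on its -y and +y sides, two black strap clamps 40 mm wide (top 71 mm above the bench), each with a square-headed bolt, 85 mm either side of the centre. The left (+y) bolt is already tight and does not turn.
- mat: Dark green rubber mat fixed on the bench on the robot's right, 350 x 160 x 4 mm; origin at the centre of its underside, x along its length. The wrench starts on it, handle towards the robot.
- cap_screw_a: Loose black socket-head screw standing on its head, 24 mm across, 56 mm high; leave alone. Origin under its centre.
- cap_screw_b: Another such screw; leave alone.
- gauge_block: Loose steel block 50 x 75 x 25 mm with holes; leave alone. Origin under its centre.
- bushing: Loose brass bushing, 38 mm across, 34 mm high; leave alone. Origin under its centre.
- spanner: Loose plain steel spanner, 190 mm long, 8 mm high, lying on the robot's left; leave alone. Origin under its middle.

How it is judged:
By the outcome, as a careful person would: the job done as asked, in the order asked, and still so for the second after the job is handed in, with the robot touching nothing.
It also fails if it takes over 72 s, if anything falls off the work surface, if the arm or the gripper's body presses on something with over 40 N, if the wrist force passes 120 N, or if a joint passes its speed limit or range.

## Working session

There is one attempt and no reset: what is moved stays moved. The work goes in short steps, Python scripts to look and compute and a shell command to move; the robot and the scene stay as the last step left them, time stands still between calls to the robot, and variables do not carry over. Pictures are saved under pics/ and viewed, at most 10 in all, crops included, and the job is handed in when it is done.

```bash
ls; mkdir -p pics
python3 - <<'E'
from cell import env, eyes
import cv2, numpy as np, pickle
d={}
for n in ("scene","top","wrist"):
    p=eyes.get_image(n); d[n]=p
    print(n,p["fx"],p["cx"],p["cy"],np.round(p["R"],3).tolist(),np.round(p["t"],3))
pickle.dump(d,open("p0.pkl","wb"))
cv2.imwrite("pics/top0.png",d["top"]["img"][...,::-1]); cv2.imwrite("pics/scene0.png",d["scene"]["img"][...,::-1])
print(env.sense())
E
```

```text
pics
scene 545.4449653339979 280.16848144220074 202.58240990316222 [[0.496, 0.868, 0.01], [0.651, -0.365, -0.666], [-0.574, 0.337, -0.746]] [-0.217 -0.271  1.391]
top 446.71165386170685 275.13350087379365 213.15173253711978 [[0.009, -1.0, 0.029], [-0.998, -0.01, -0.058], [0.058, -0.028, -0.998]] [-0.041  0.474  1.154]
wrist 325.19226210127806 277.0440020258334 206.36997143262928 [[0.331, -0.943, -0.002], [-0.897, -0.316, 0.31], [-0.294, -0.101, -0.951]] [-0.675 -0.044  0.39 ]
{'time_s': 0.15, 'joint_pos': array([-1.26985574e+00,  2.64613211e-01,  1.60506896e+00, -2.30119862e-05,
        1.27371215e+00, -3.68601707e-02]), 'joint_velocities': array([-0.00035434, -0.00206659, -0.00265167,  0.00019189, -0.00151137,
        0.00081115]), 'effort': array([ 5.15311945e-05, -5.02847993e+01, -3.57468939e+01,  7.29679386e-02,
        2.49273068e-02, -9.36034917e-05]), 'position': array([ 0.22355366, -0.63631024,  0.23764704]), 'orientation': array([-3.09512892e+00, -5.27807650e-01,  4.06618582e-04]), 'ft_force': array([ 0.22384823,  0.14870164, -0.11644258]), 'torque': array([-0.05420765, -0.00204677,  0.01580204]), 'grasp_force': 0.0, 'gripper_width': 0.08771171613881827}
```

View pics/top0.png

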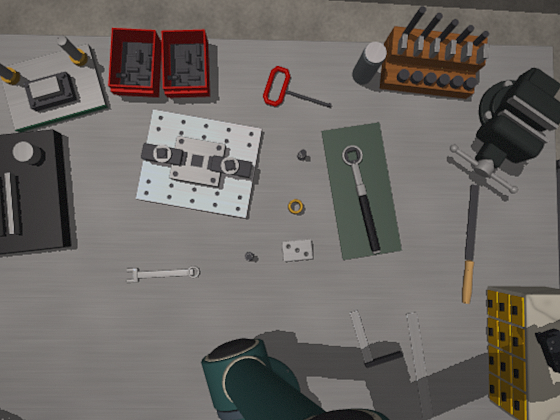

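View pics/scene0.png

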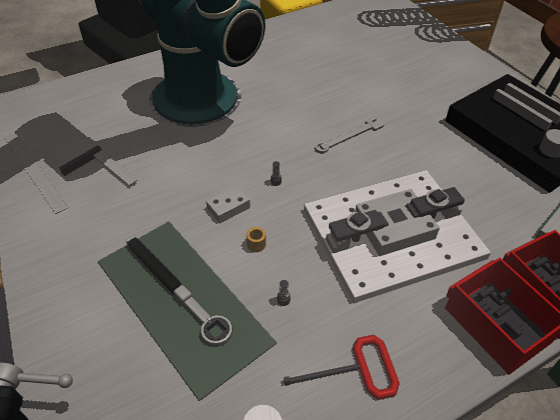

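The top view shows the wrench ring at about (352,155) with its handle end at (378,251), and the right bolt at about (230,166). The mat runs from (323,130) to (400,250). The scene view shows the same layout, with the ring at (216,330) and the right bolt at (358,221).

```bash
cat > h.py <<'E'
import numpy as np, cv2
from cell import env, eyes
from scipy.spatial.transform import Rotation as Ro
def ray(p,uv):
    x=(uv[0]-p["cx"])/p["fx"]; y=(uv[1]-p["cy"])/p["fy"]
    return np.array([x,y,1.])
def fray(p,uv):
    x=(uv[0]-p["cx"])/p["fx"]; y=(uv[1]-p["cy"])/p["fy"]; r=np.hypot(x,y)+1e-12
    return np.array([x/r*np.sin(r),y/r*np.sin(r),np.cos(r)])
def plane(p,uv,z,fish=False):
    R=np.array(p["R"]);d=R.T@(fray if fish else ray)(p,uv); c=-R.T@np.array(p["t"])
    return c+d*(z-c[2])/d[2]
def proj(p,X,fish=False):
    c=np.array(p["R"])@np.asarray(X,float).reshape(-1,3).T+np.array(p["t"])[:,None]
    if fish:
        s=np.hypot(c[0],c[1])+1e-12; th=np.arctan2(s,c[2]); x,y=c[0]/s*th,c[1]/s*th
    else: x,y=c[0]/c[2],c[1]/c[2]
    return np.stack([p["fx"]*x+p["cx"],p["fy"]*y+p["cy"]],1)
def rect(p,cx,cy,z,half,n,fish=False):
    """orthographic view of the plane z: column right = -y, row down = -x"""
    s=2*half/n; i=(np.arange(n)+.5)*s-half
    Y,X=np.meshgrid(cy-i,cx-i); uv=proj(p,np.stack([X,Y,0*X+z],-1),fish).reshape(n,n,2).astype(np.float32)
    return cv2.remap(p["img"],uv[...,0],uv[...,1],cv2.INTER_CUBIC)
def yaw():
    m=Ro.from_rotvec(env.sense()["orientation"]).as_matrix(); return m
E
python3 - <<'E'
from h import *; import pickle
d=pickle.load(open("p0.pkl","rb")); t=d["top"]; s=d["scene"]; w=d["wrist"]
# handle: dark pixels in mat box
g=cv2.cvtColor(t["img"],cv2.COLOR_RGB2GRAY); m=np.zeros_like(g); m[185:256,340:395]=(g[185:256,340:395]<45)
c=max(cv2.findContours(m,0,1)[0],key=cv2.contourArea); r=cv2.minAreaRect(c); print("grip px",r)
b=cv2.boxPoints(r); print(np.round([plane(t,q,.026) for q in b],4))
print("ring",plane(t,(352,155),.0185),"bolt",plane(t,(230,166),.0875))
def tri(u,v):
    A=[];B=[]
    for p,q in((t,u),(s,v)):
        R=np.array(p["R"]);dd=R.T@ray(p,q);dd/=np.linalg.norm(dd);c=-R.T@np.array(p["t"]);P=np.eye(3)-np.outer(dd,dd);A.append(P);B.append(P@c)
    return np.linalg.solve(A[0]+A[1],B[0]+B[1])
print("tri bolt",tri((230,166),(358,221)),"ring",tri((352,155),(216,330)))
print("plate",np.round([plane(t,q,.022) for q in((153,110),(262,128),(248,218),(136,200))],4))
print(yaw().round(3))
B=plane(t,(230,166),.0875); W=plane(t,(352,155),.0185)
ims=[rect(t,B[0],B[1],.0875,.06,380),rect(s,B[0],B[1],.0875,.06,380)]
ims2=[rect(t,W[0]-.1,W[1],.0185,.16,200), cv2.resize(w["img"],(267,200))]
cv2.imwrite("pics/a.png",np.vstack([np.hstack(ims),np.pad(np.hstack(ims2),((0,0),(0,760-467),(0,0)))])[...,::-1])
E
```

```text
grip px ((368.676513671875, 222.7059326171875), (56.510799407958984, 9.216353416442871), 75.96376037597656)
[[ 0.5199 -0.2505  0.026 ]
 [ 0.526  -0.274   0.026 ]
 [ 0.3835 -0.3093  0.026 ]
 [ 0.3775 -0.286   0.026 ]]
ring [ 0.63022998 -0.23811828  0.0185    ] bolt [0.58535047 0.07760305 0.0875    ]
tri bolt [0.58866338 0.08000408 0.0724945 ] ring [ 0.63177638 -0.23879874  0.01202298]
plate [[7.409e-01 2.854e-01 2.200e-02]
 [6.978e-01 1.000e-04 2.200e-02]
 [4.608e-01 3.390e-02 2.200e-02]
 [5.044e-01 3.231e-01 2.200e-02]]
[[ 0.943  0.331 -0.001]
 [ 0.331 -0.943  0.002]
 [ 0.    -0.002 -1.   ]]
```

View pics/a.png

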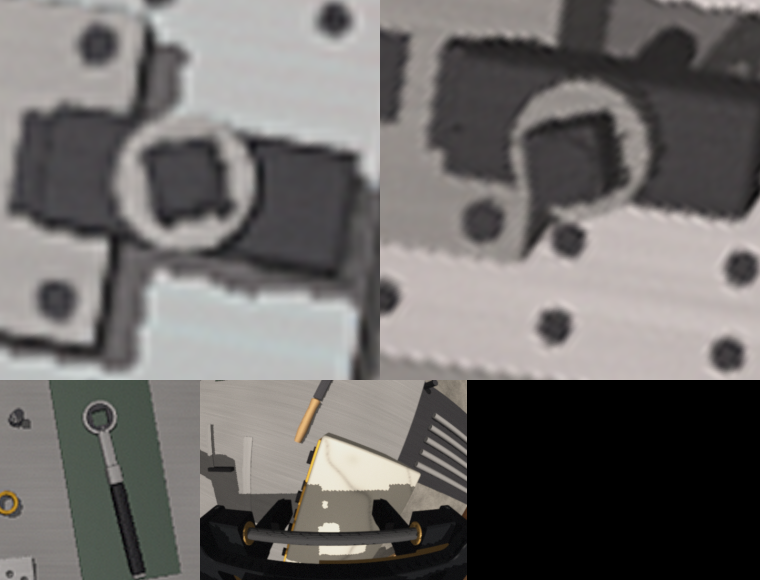

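The crop shows the bolt's square head centred at about (187,181), so the bolt is near (0.588, 0.0785) with its flats at about 11° mod 90. The handle lies at about 194°, and I'll fit the wrench with the handle at about -79°. First I'll move above the grip point.

```bash
python3 -m pendant '{"gripper":[-1,-1,-1,-1,-1,-1,-1,-1,-1,-1,-1,-1,-1,-1,-1,-1,-1,-1],"dp":[[1.6,2.2,-0.7],[1.6,2.2,-0.7],[1.6,2.2,-0.7],[1.6,2.2,-0.7],[1.6,2.2,-0.7],[1.6,2.2,-0.7],[1.6,2.2,-0.7],[1.6,2.2,-0.7],[1.6,2.2,-0.7],[1.6,2.2,-0.7],[1.6,2.2,-0.7],[1.6,2.2,-0.7],[1.6,2.2,-0.7],[1.6,2.2,-0.7],[1.6,2.2,-0.7],[1.6,2.2,-0.7],[0.5,1.0,-0.6],[0,0,0]],"turn":[[0,0,-0.4],[0,0,-0.4],[0,0,-0.4],[0,0,-0.4],[0,0,-0.4],[0,0,-0.4],[0,0,-0.4],[0,0,-0.4],[0,0,-0.4],[0,0,-0.4],[0,0,-0.4],[0,0,-0.4],[0,0,-0.4],[0,0,-0.4],[0,0,0],[0,0,0],[0,0,0],[0,0,0]]}' 50
python3 - <<'E'
from h import *
p=eyes.get_image("wrist"); t=eyes.get_image("top")
st=env.sense(); x=st["position"]; m=yaw(); print(x, np.degrees(np.arctan2(m[1,1],m[0,1])),"width",st["gripper_width"])
im=rect(p,x[0]+.05,x[1]+.03,.0185,.15,400,True)
cv2.imwrite("pics/b.png",np.hstack([im,cv2.resize(p["img"],(400,400))])[...,::-1])
E
```

```text
time_s: 1.65
position: [0.4845, -0.2723, 0.119]
orientation: [-3.116, -0.381, 0.004]
ft_force: [0.1, 0.3, -0.3]
gripper_width: 0.0881
grasp_force: 0.0
[ 0.48419023 -0.27485281  0.12032888] -76.17448887333316 width 0.08806922640169361
```

View pics/b.png

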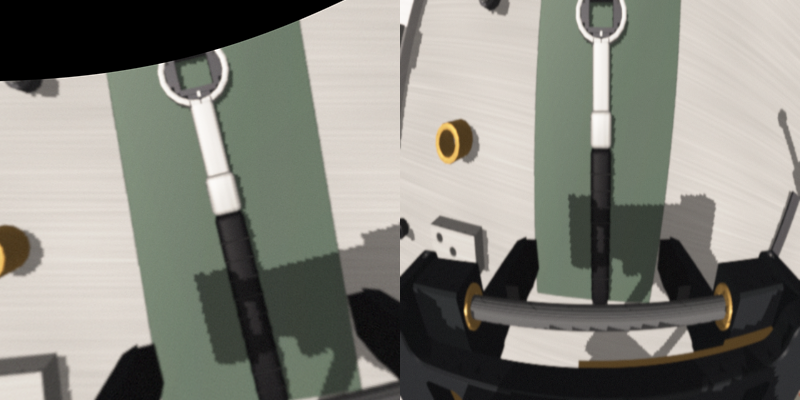

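The rectified wrist view shows the ring at (194,77) and the handle centre at about (272,390). That puts the grip line within 1 mm of the TCP at 14°, so I can descend straight down.

```bash
python3 -m pendant '{"gripper":[-1,-1,-1,-1,-1,-1,-1,-1,-0.5,-0.5,-0.5,0,1,1,1,1,1,1],"dp":[[0,0,-1.7],[0,0,-1.7],[0,0,-1.7],[0,0,-1.7],[0,0,-1.7],[0,0,-1.5],[0,0,-0.8],[0,0,-0.4],[0,0,-0.1],[0,0,0],[0,0,0],[0,0,0],[0,0,0],[0,0,0],[0,0,0],[0,0,0],[0,0,0],[0,0,0]],"turn":[[0,0,0],[0,0,0],[0,0,0],[0,0,0],[0,0,0],[0,0,0],[0,0,0],[0,0,0],[0,0,0],[0,0,0],[0,0,0],[0,0,0],[0,0,0],[0,0,0],[0,0,0],[0,0,0],[0,0,0],[0,0,0]]}' 55
```

```text
time_s: 3.25
position: [0.4847, -0.2748, 0.0077]
orientation: [-3.119, -0.376, 0.0]
ft_force: [0.3, 0.7, 0.2]
gripper_width: 0.0237
grasp_force: 0.0
```

```bash
python3 -m pendant '{"gripper":[1,1,1,1],"dp":[[0,0,0],[0,0,0],[0,0,0],[0,0,0]],"turn":[[0,0,0],[0,0,0],[0,0,0],[0,0,0]]}' 55
```

```text
time_s: 3.58
position: [0.4847, -0.2748, 0.0077]
orientation: [-3.119, -0.376, 0.0]
ft_force: [-0.8, 0.3, 0.2]
gripper_width: 0.0213
grasp_force: 55.0
```

```bash
python3 -m pendant '{"gripper":[1,1,1,1,1,1,1,1,1,1,1,1],"dp":[[0,0,0.4],[0,0,0.8],[0,0,1.2],[0,0,1.6],[0,0,1.6],[0,0,1.6],[0,0,1.6],[0,0,1.6],[0,0,1.2],[0,0,0.6],[0,0,0.2],[0,0,0]],"turn":[[0,0,0],[0,0,0],[0,0,0],[0,0,0],[0,0,0],[0,0,0],[0,0,0],[0,0,0],[0,0,0],[0,0,0],[0,0,0],[0,0,0]]}'
python3 - <<'E'
from h import *
p=eyes.get_image("wrist"); st=env.sense(); x=st["position"]; print(x,st["ft_force"],st["torque"])
np.save("tw.npy",0)
z=x[2]-.0037+.0145
im=rect(p,x[0]+.1,x[1]+.03,z,.1,400,True)
cv2.imwrite("pics/c.png",np.hstack([im,cv2.resize(p["img"],(400,400))])[...,::-1])
E
```

```text
time_s: 4.58
position: [0.4848, -0.2749, 0.1322]
orientation: [3.119, 0.376, 0.001]
ft_force: [0.1, -0.0, -5.1]
gripper_width: 0.0214
grasp_force: 55.0
[ 0.48430484 -0.27461385  0.1313101 ] [-0.2553596   0.1385253  -4.13862251] [-0.03506877  0.15465809  0.06080993]
```

View pics/c.png

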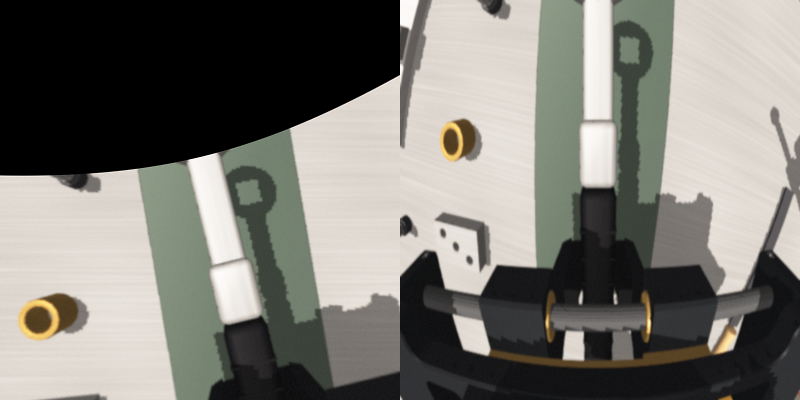

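```bash
python3 -m pendant '{"gripper":[1,1,1,1,1,1,1,1,1,1,1,1,1,1,1,1,1,1,1,1],"dp":[[0.3,0.6,0],[0.7,1.1,0],[0.7,1.1,0],[0.8,1.2,0],[0.8,1.2,0],[0.8,1.2,0],[0.8,1.2,0],[0.8,1.2,0],[0.8,1.2,0],[0.8,1.2,0],[0.8,1.2,0],[0.8,1.2,0],[0.8,1.2,0],[0.8,1.2,0],[0.7,1.1,0],[0.7,1.1,0],[0.6,1.0,0],[0.6,0.8,0],[0,0,0],[0,0,0]],"turn":[[0,0,2],[0,0,4],[0,0,5],[0,0,5],[0,0,5],[0,0,5],[0,0,5],[0,0,5],[0,0,5],[0,0,5],[0,0,5],[0,0,5],[0,0,5],[0,0,5],[0,0,5],[0,0,5],[0,0,5],[0,0,4],[0,0,2],[0,0,0]]}'
python3 - <<'E'
from h import *; import pickle
t=eyes.get_image("top"); s=eyes.get_image("scene"); st=env.sense(); x=st["position"]; m=yaw(); print(x,np.degrees(np.arctan2(m[1,1],m[0,1])),st["ft_force"])
pickle.dump((t,s),open("p1.pkl","wb"))
z=x[2]-.0037+.0145
cv2.imwrite("pics/d.png",np.hstack([rect(t,.588,.0785,z,.06,390),rect(s,.588,.0785,z,.06,390)])[...,::-1])
E
```

```text
time_s: 6.3
position: [0.6153, -0.0736, 0.1301]
orientation: [-1.998, -2.422, 0.002]
ft_force: [0.1, 0.7, -4.5]
gripper_width: 0.0217
grasp_force: 55.0
[ 0.61507666 -0.07436381  0.13046762] 10.75903749783964 [-0.30904384 -0.21926006 -4.68728064]
```

View pics/d.png

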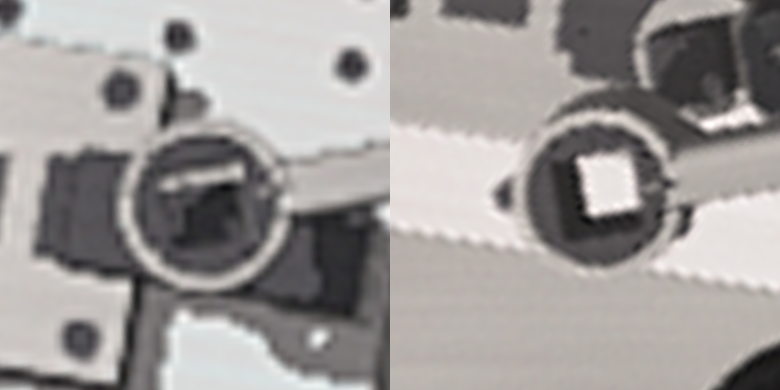

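The top crop shows the eye centred at (202,206) near the bolt, and the scene crop shows it at (598,192). I'll refine both numerically using known-radius circles for the washer and eye, and a mask for the square head.

```bash
cat >> h.py <<'E'
def circ(p,cx,cy,z,rad,half=.05,n=500):
    """best circle of known radius: mean radial gradient magnitude over a grid of centres"""
    g=cv2.GaussianBlur(cv2.cvtColor(rect(p,cx,cy,z,half,n),cv2.COLOR_RGB2GRAY),(0,0),4)
    s=2*half/n
    c=cv2.HoughCircles(g,cv2.HOUGH_GRADIENT_ALT if 0 else cv2.HOUGH_GRADIENT,1,300,param1=40,param2=8,minRadius=int(rad/s)-6,maxRadius=int(rad/s)+6)
    if c is None: return None
    u,v,r=c[0,0]; return np.round([cx+half-v*s,cy+half-u*s,r*s],4)
E
python3 - <<'E'
from h import *; import pickle
d=pickle.load(open("p0.pkl","rb")); t1,s1=pickle.load(open("p1.pkl","rb"))
for n in("top","scene"): print(n,"washer",circ(d[n],.588,.0785,.077,.0225))
for p in(t1,s1): print("eye",circ(p,.586,.075,.1305-.0037+.0145,.027))
# head square
t=d["top"]; g=cv2.cvtColor(rect(t,.588,.0785,.0875,.02,400),cv2.COLOR_RGB2GRAY)
for th in(90,110,130):
    m=(g<th).astype(np.uint8); m*=cv2.circle(np.zeros_like(m),(200,200),195,1,-1)
    c=max(cv2.findContours(m,0,1)[0],key=cv2.contourArea); (u,v),wh,a=cv2.minAreaRect(c)
    print(th,"head",.588+.02-v*1e-4,.0785+.02-u*1e-4,np.array(wh)*1e-1,a)
E
```

```text
top washer [0.5899 0.0798 0.0221]
scene washer [0.5907 0.08   0.023 ]
eye [0.5853 0.0755 0.0265]
eye [0.5881 0.0737 0.0262]
90 head 0.588136979675293 0.07825594024658203 [27.03612366 25.37417908] 78.97046661376953
110 head 0.5881528625488281 0.07830015258789064 [28.39558411 26.64538269] 78.78115844726562
130 head 0.5882440338134766 0.07836927795410156 [29.67163696 28.01802979] 78.61357116699219
```

```bash
python3 -m pendant '{"gripper":[1,1,1,1,1,1],"dp":[[0.2,0.2,-0.5],[0.2,0.2,-1.0],[0,0,-1.0],[0,0,-0.5],[0,0,0],[0,0,0]],"turn":[[0,0,0],[0,0,0],[0,0,0],[0,0,0],[0,0,0],[0,0,0]]}'
python3 - <<'E'
from h import *; import pickle
t=eyes.get_image("top"); s=eyes.get_image("scene"); st=env.sense(); x=st["position"]; m=yaw(); print(x,np.degrees(np.arctan2(m[1,1],m[0,1])),st["ft_force"],st["torque"])
print(m.round(4))
for dz in(0,-.003,-.006):
  z=x[2]-.0037+.0145+dz; print(dz,[circ(p,.59,.08,z,.027) for p in(t,s)])
  print([circ(p,.585,.083,z,.027) for p in(t,s)])
cv2.imwrite("pics/e.png",np.hstack([rect(t,.59,.08,z,.05,390),rect(s,.59,.08,z,.05,390)])[...,::-1])
E
```

```text
time_s: 6.9
position: [0.6188, -0.0708, 0.1004]
orientation: [-2.003, -2.418, 0.002]
ft_force: [-0.1, 0.1, -4.6]
gripper_width: 0.0216
grasp_force: 55.0
[ 0.6198824  -0.07101394  0.10181267] 10.741421730888131 [-0.20195053  0.73069914 -4.76085641] [-0.23546064 -0.087357    0.04799949]
[[-1.864e-01  9.825e-01  3.000e-04]
 [ 9.825e-01  1.864e-01 -0.000e+00]
 [-1.000e-04  3.000e-04 -1.000e+00]]
0 [array([0.5895, 0.0785, 0.0268], dtype=float32), array([0.5919, 0.0781, 0.027 ], dtype=float32)]
[array([0.5895, 0.0785, 0.0268], dtype=float32), array([0.5919, 0.0781, 0.027 ], dtype=float32)]
-0.003 [array([0.5899, 0.0783, 0.0268], dtype=float32), array([0.5905, 0.0801, 0.0265], dtype=float32)]
[array([0.5899, 0.0783, 0.0268], dtype=float32), array([0.5905, 0.0801, 0.0265], dtype=float32)]
-0.006 [array([0.5909, 0.0787, 0.027 ], dtype=float32), array([0.5885, 0.0817, 0.0267], dtype=float32)]
[array([0.5909, 0.0787, 0.027 ], dtype=float32), array([0.5885, 0.0817, 0.0267], dtype=float32)]
```

View pics/e.png

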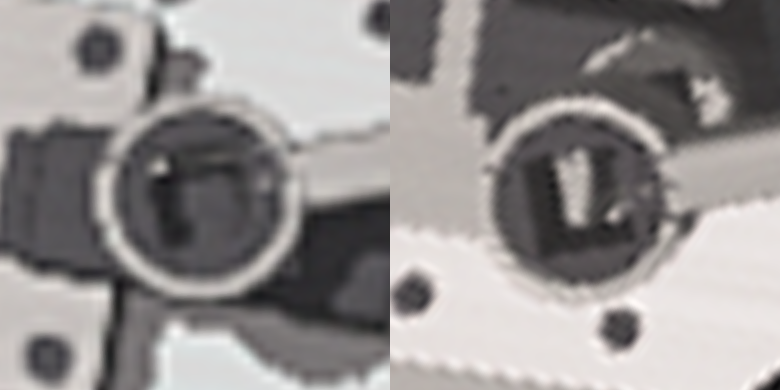

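The eye sits within about 1 mm of the bolt in both views, with the bolt a touch to +y. I'll nudge +y and lower it gently.

```bash
python3 -m pendant '{"gripper":[1,1,1,1,1],"dp":[[0,0.1,-0.3],[0,0,-0.4],[0,0,-0.3],[0,0,-0.1],[0,0,0]],"turn":[[0,0,0],[0,0,0],[0,0,0],[0,0,0],[0,0,0]]}'; python3 -m pendant '{"gripper":[1,1,1],"dp":[[0,0,-0.2],[0,0,-0.1],[0,0,0]],"turn":[[0,0,0],[0,0,0],[0,0,0]]}'
```

```text
time_s: 7.42
position: [0.6192, -0.0698, 0.0901]
orientation: [-2.003, -2.419, 0.001]
ft_force: [0.4, 0.2, -5.1]
gripper_width: 0.0216
grasp_force: 55.0
time_s: 7.67
position: [0.6198, -0.0699, 0.0876]
orientation: [2.004, 2.42, 0.0]
ft_force: [0.5, -1.0, -4.0]
gripper_width: 0.0212
grasp_force: 55.0
```

```bash
python3 -m pendant '{"gripper":[1,1,1],"dp":[[0,0,-0.2],[0,0,-0.1],[0,0,0]],"turn":[[0,0,0],[0,0,0],[0,0,0]]}';python3 -m pendant '{"gripper":[1,1,1],"dp":[[0,0,-0.1],[0,0,-0.1],[0,0,0]],"turn":[[0,0,0],[0,0,0],[0,0,0]]}'; python3 -c "
from h import *
s=env.sense();print(s['ft_force'],s['torque'],s['position'])"
```

```text
time_s: 7.92
position: [0.62, -0.0699, 0.0851]
orientation: [2.003, 2.419, 0.001]
ft_force: [-0.1, -0.4, -1.2]
gripper_width: 0.0214
grasp_force: 55.0
time_s: 8.17
position: [0.62, -0.07, 0.0831]
orientation: [2.003, 2.419, 0.001]
ft_force: [-0.4, -1.8, -0.3]
gripper_width: 0.0218
grasp_force: 55.0
[-0.3953963  -1.77889008 -0.28409816] [0.40454337 0.08356028 0.04082569] [ 0.62004706 -0.06995144  0.08309818]
```

```bash
python3 -m pendant '{"gripper":[1,1,1],"dp":[[0,0,-0.1],[0,0,-0.1],[0,0,0]],"turn":[[0,0,0],[0,0,0],[0,0,0]]}'
python3 - <<'E'
from h import *
t=eyes.get_image("top"); s=eyes.get_image("scene");st=env.sense();print(st['ft_force'],st['torque'],st['position'])
for z in(.0885,.0915,.0945): print(z,[circ(p,.59,.08,z,.027) for p in(t,s)])
cv2.imwrite("pics/f.png",np.hstack([rect(t,.59,.08,.0915,.05,390),rect(s,.59,.08,.0915,.05,390)])[...,::-1])
E
```

```text
time_s: 8.42
position: [0.6199, -0.07, 0.0807]
orientation: [2.003, 2.419, 0.0]
ft_force: [-0.2, -1.5, -0.6]
gripper_width: 0.0219
grasp_force: 55.0
[-0.20765954  1.91740276 -3.25556828] [ 0.3492667  -0.01450355  0.00265616] [ 0.61981575 -0.06974376  0.08071968]
0.0885 [array([0.5925, 0.0797, 0.0272], dtype=float32), array([0.5865, 0.0843, 0.027 ], dtype=float32)]
0.0915 [array([0.5925, 0.0793, 0.0274], dtype=float32), array([0.5883, 0.0829, 0.027 ], dtype=float32)]
0.0945 [array([0.5919, 0.0795, 0.027 ], dtype=float32), array([0.5895, 0.0807, 0.0274], dtype=float32)]
```

View pics/f.png

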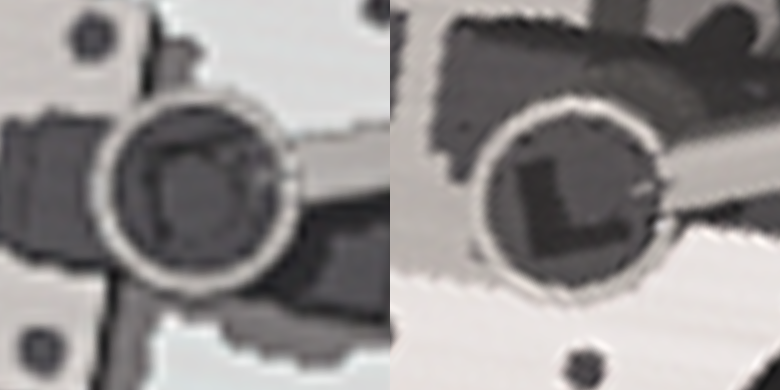

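The ring isn't fully down: the scene crop's wide dark L band (512–630, 160–258) means the head is only just into the lead-in. The ring is about 1–1.5 mm too far in +x, so I'll nudge it while keeping the light pressure and watch the moment.

```bash
cat > s.py <<'E'
from h import *
s=env.sense(); m=yaw(); print(s['ft_force'].round(1),s['torque'].round(2),s['position'].round(4),"yaw %.2f"%np.degrees(np.arctan2(m[1,1],m[0,1])))
E
python3 -m pendant '{"gripper":[1,1,1],"dp":[[-0.1,0,0],[0,0,0],[0,0,0]],"turn":[[0,0,0],[0,0,0],[0,0,0]]}' >/dev/null; python3 s.py;  python3 -m pendant '{"gripper":[1,1,1],"dp":[[-0.1,0,0],[0,0,0],[0,0,0]],"turn":[[0,0,0],[0,0,0],[0,0,0]]}'>/dev/null; python3 s.py; python3 -m pendant '{"gripper":[1,1,1],"dp":[[0,0.1,0],[0,0,0],[0,0,0]],"turn":[[0,0,0],[0,0,0],[0,0,0]]}'>/dev/null; python3 s.py
```

```text
[ 1.4  1.1 -4.3] [-0.16 -0.28 -0.18] [ 0.6183 -0.0697  0.08  ] yaw 10.75
[ 2.  -0.2 -4.9] [-0.13 -0.44 -0.28] [ 0.6177 -0.0697  0.0805] yaw 10.75
[ 0.4 -1.  -5.3] [-0.29 -0.44 -0.25] [ 0.6178 -0.0689  0.0807] yaw 10.76
```

It dropped in on the first nudge: the moment is back to its free value. I'll back off half of that shift and check the seating height.

```bash
python3 -m pendant '{"gripper":[1,1,1,1],"dp":[[0.1,-0.05,0],[0,0,-0.05],[0,0,-0.05],[0,0,0]],"turn":[[0,0,0],[0,0,0],[0,0,0],[0,0,0]]}' >/dev/null; python3 s.py
python3 - <<'E'
from h import *
t=eyes.get_image("top"); s=eyes.get_image("scene")
for z in(.0885,.0915,.0945): print(z,[circ(p,.59,.08,z,.027) for p in(t,s)])
cv2.imwrite("pics/g.png",np.hstack([rect(t,.59,.08,.0915,.05,390),rect(s,.59,.08,.0915,.05,390)])[...,::-1])
E
```

```text
[ 1.4  0.7 -4.5] [-0.11 -0.21 -0.1 ] [ 0.6184 -0.0693  0.0795] yaw 10.76
0.0885 [array([0.5903, 0.0803, 0.027 ], dtype=float32), array([0.5883, 0.0827, 0.0267], dtype=float32)]
0.0915 [array([0.5905, 0.0803, 0.0272], dtype=float32), array([0.5907, 0.0811, 0.0261], dtype=float32)]
0.0945 [array([0.5901, 0.0799, 0.0272], dtype=float32), array([0.5919, 0.0791, 0.0267], dtype=float32)]
```

View pics/g.png

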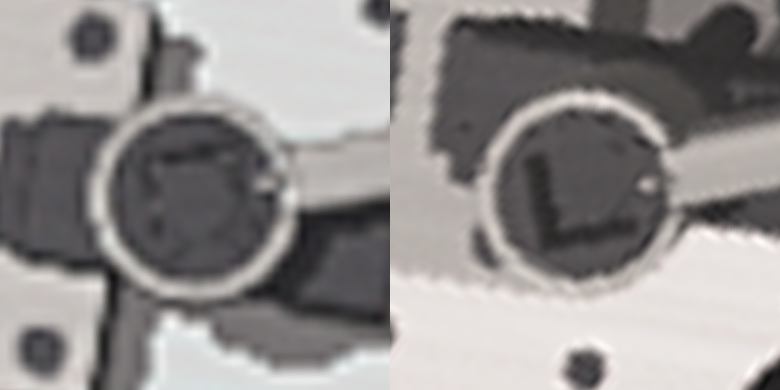

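Now the dark L band is narrow and both views agree on an eye top height of about 0.0915, so it's seated or nearly so. I'll press lightly to confirm it bottoms on the washer.

```bash
for i in 1 2; do :; done; python3 -m pendant '{"gripper":[1,1,1],"dp":[[0,0,-0.1],[0,0,0],[0,0,0]],"turn":[[0,0,0],[0,0,0],[0,0,0]]}' >/dev/null; python3 s.py; python3 -m pendant '{"gripper":[1,1,1],"dp":[[0,0,-0.1],[0,0,0],[0,0,0]],"turn":[[0,0,0],[0,0,0],[0,0,0]]}' >/dev/null; python3 s.py
```

```text
[ 1.   0.5 -4.7] [-0.09 -0.23 -0.13] [ 0.6186 -0.0694  0.0787] yaw 10.76
[ 0.2 -0.6 -1.6] [-0.04 -0.08 -0.01] [ 0.6188 -0.0694  0.0779] yaw 10.76
```

```bash
python3 -m pendant '{"gripper":[1,1,1,1],"dp":[[0,0,0.1],[0,0,0.1],[0,0,0],[0,0,0]],"turn":[[-0.5,-0.1,0],[-0.5,-0.1,0],[0,0,0],[0,0,0]]}' >/dev/null; python3 s.py; python3 -m pendant '{"gripper":[1,1,1],"dp":[[0,0,-0.1],[0,0,0],[0,0,0]],"turn":[[0,0,0],[0,0,0],[0,0,0]]}' >/dev/null; python3 s.py; python3 -m pendant '{"gripper":[1,1],"dp":[[0,0,0],[0,0,0]],"turn":[[0,0,0],[0,0,0]]}' >/dev/null; python3 s.py
```

```text
[ 0.8 -1.5 -2.8] [-0.   -0.12 -0.03] [ 0.6189 -0.0694  0.0801] yaw 10.79
[-0.3 -1.5 -1.3] [ 0.19 -0.05  0.  ] [ 0.6189 -0.0695  0.079 ] yaw 10.74
[-0.1 -1.3 -0.8] [ 0.18 -0.04  0.02] [ 0.6189 -0.0694  0.0789] yaw 10.75
```

Seated, with a light contact at the ring. Next I'll tabulate the arc about the bolt and write a torque readout.

```bash
cat > q.py <<'E'
from h import *
B=np.array([.5900,.0797]); F=[]
for i in range(4):
    eyes.get_image("wrist"); s=env.sense(); F.append(np.r_[s['ft_force'],s['torque'],s['position'],s['time_s']])
f=np.mean(F,0); r=f[6:8]-B; m=yaw(); ya=np.degrees(np.arctan2(m[1,1],m[0,1]))
print("M %.2f  Mz %.2f F %s tq %s  pos-angle %.2f tool %.2f L %.4f z %.4f t %.2f"%(r[0]*f[1]-r[1]*f[0]+f[5],f[5],f[:3].round(1),f[3:5].round(2),np.degrees(np.arctan2(r[1],r[0])),ya-90,np.hypot(*r),f[8],f[9]))
E
python3 q.py; python3 -c "
import numpy as np
a=np.radians(-79-3*np.arange(27)); p=15.19*np.c_[np.cos(a),np.sin(a)]
for i,d in enumerate(np.diff(p,axis=0)): print(-79-3*i, d.round(2).tolist())"
```

```text
M 0.00  Mz -0.00 F [ 0.4 -1.6 -0.3] tq [ 0.16 -0.07]  pos-angle -79.04 tool -79.25 L 0.1519 z 0.0789 t 11.07
-79 [-0.78, -0.13]
-82 [-0.79, -0.09]
-85 [-0.79, -0.05]
-88 [-0.8, -0.01]
-91 [-0.79, 0.03]
-94 [-0.79, 0.08]
-97 [-0.79, 0.12]
-100 [-0.78, 0.16]
-103 [-0.77, 0.2]
-106 [-0.76, 0.24]
-109 [-0.74, 0.28]
-112 [-0.73, 0.32]
-115 [-0.71, 0.35]
-118 [-0.69, 0.39]
-121 [-0.67, 0.43]
-124 [-0.65, 0.46]
-127 [-0.62, 0.5]
-130 [-0.6, 0.53]
-133 [-0.57, 0.56]
-136 [-0.54, 0.59]
-139 [-0.51, 0.61]
-142 [-0.47, 0.64]
-145 [-0.44, 0.66]
-148 [-0.4, 0.69]
-151 [-0.37, 0.71]
-154 [-0.33, 0.72]
```

```bash
python3 -m pendant '{"gripper":[1,1,1,1],"dp":[[-0.78,-0.13,0],[-0.79,-0.09,0],[0,0,0],[0,0,0]],"turn":[[0,0,-3],[0,0,-3],[0,0,0],[0,0,0]]}' 60 >/dev/null; python3 q.py; python3 -m pendant '{"gripper":[1,1,1,1],"dp":[[-0.79,-0.05,0],[-0.8,-0.01,0],[0,0,0],[0,0,0]],"turn":[[0,0,-3],[0,0,-3],[0,0,0],[0,0,0]]}' >/dev/null; python3 q.py
```

```text
M 0.34  Mz -0.02 F [ 2.4 -0.3 -0.7] tq [ 0.31 -0.43]  pos-angle -84.83 tool -85.20 L 0.1518 z 0.0790 t 11.61
M 0.37  Mz 0.03 F [ 2.2  0.5 -0.6] tq [ 0.51 -0.55]  pos-angle -90.90 tool -91.21 L 0.1517 z 0.0789 t 12.14
```

```bash
python3 -m pendant '{"gripper":[1,1,1],"dp":[[-0.79,0.03,0],[0,0,0],[0,0,0]],"turn":[[0,0,-3],[0,0,0],[0,0,0]]}' 60 >/dev/null; python3 q.py; python3 -m pendant '{"gripper":[1,1,1],"dp":[[-0.79,0.08,0],[0,0,0],[0,0,0]],"turn":[[0,0,-3],[0,0,0],[0,0,0]]}' >/dev/null; python3 q.py;  python3 - <<'E'
from h import *
t=eyes.get_image("top"); s=eyes.get_image("scene")
for z in(.0885,.0915,.0945): print(z,[circ(p,.59,.08,z,.027) for p in(t,s)])
g=cv2.cvtColor(rect(t,.59,.08,.0915,.05,390),cv2.COLOR_RGB2GRAY)
E
```

```text
M 0.48  Mz -0.00 F [ 3.3  1.7 -0.2] tq [ 0.68 -0.68]  pos-angle -93.94 tool -94.22 L 0.1517 z 0.0788 t 12.59
M 0.50  Mz -0.03 F [ 3.9  3.1 -0.3] tq [ 0.8  -0.69]  pos-angle -96.98 tool -97.21 L 0.1517 z 0.0788 t 13.04
0.0885 [array([0.5917, 0.0803, 0.0279], dtype=float32), array([0.5891, 0.0821, 0.0265], dtype=float32)]
0.0915 [array([0.5911, 0.0799, 0.0276], dtype=float32), array([0.5915, 0.0805, 0.0263], dtype=float32)]
0.0945 [array([0.5897, 0.0799, 0.0268], dtype=float32), array([0.5929, 0.0787, 0.0263], dtype=float32)]
```

```bash
python3 -m pendant '{"gripper":[1,1],"dp":[[-0.53,0.07,0],[-0.53,0.08,0]],"turn":[[0,0,-2],[0,0,-2]]}' | grep -E "ft|gras"; python3 q.py; python3 -m pendant '{"gripper":[1,1],"dp":[[-0.52,0.1,0],[-0.52,0.12,0]],"turn":[[0,0,-2],[0,0,-2]]}' | grep -E "ft|gras"; python3 q.py
```

```text
ft_force: [7.2, 4.1, -1.9]
grasp_force: 60.1
M 1.14  Mz 0.24 F [ 6.7  3.7 -1.5] tq [ 0.89 -1.15]  pos-angle -100.73 tool -101.19 L 0.1517 z 0.0791 t 13.51
ft_force: [8.0, 4.5, -1.5]
grasp_force: 60.1
M 1.28  Mz 0.34 F [ 7.4  4.  -2. ] tq [ 0.92 -1.3 ]  pos-angle -104.59 tool -105.17 L 0.1517 z 0.0793 t 13.88
```

```bash
python3 -m pendant '{"gripper":[1,1],"dp":[[-0.51,0.14,0],[-0.51,0.16,0]],"turn":[[0,0,-2],[0,0,-2]]}' | grep -E "ft"; python3 q.py; python3 -m pendant '{"gripper":[1,1],"dp":[[-0.5,0.18,0],[0,0,0]],"turn":[[0,0,-2],[0,0,0]]}' | grep -E "ft"; python3 q.py
python3 - <<'E'
from h import *
t=eyes.get_image("top"); s=eyes.get_image("scene")
for z in(.0885,.0915,.0945): print(z,[circ(p,.59,.08,z,.027) for p in(t,s)])
E
```

```text
ft_force: [8.8, 4.5, -2.0]
M 1.37  Mz 0.41 F [ 8.1  4.1 -2. ] tq [ 0.88 -1.42]  pos-angle -108.48 tool -109.15 L 0.1516 z 0.0794 t 14.24
ft_force: [8.3, 3.9, -2.1]
M 1.44  Mz 0.55 F [ 7.8  4.  -2.2] tq [ 0.84 -1.42]  pos-angle -110.30 tool -111.14 L 0.1516 z 0.0795 t 14.61
0.0885 [array([0.5901, 0.0815, 0.0261], dtype=float32), array([0.5891, 0.0823, 0.0265], dtype=float32)]
0.0915 [array([0.5913, 0.0801, 0.0279], dtype=float32), array([0.5909, 0.0805, 0.0265], dtype=float32)]
0.0945 [array([0.5891, 0.0809, 0.0259], dtype=float32), array([0.5927, 0.0785, 0.0265], dtype=float32)]
```

```bash
python3 -m pendant '{"gripper":[1,1],"dp":[[-0.49,0.2,0],[0,0,0]],"turn":[[0,0,-2],[0,0,0]]}' | grep -E "ft"; python3 q.py; python3 -m pendant '{"gripper":[1,1],"dp":[[-0.49,0.21,0],[0,0,0]],"turn":[[0,0,-2],[0,0,0]]}' | grep -E "ft"; python3 q.py;python3 -m pendant '{"gripper":[1,1],"dp":[[-0.48,0.23,0],[0,0,0]],"turn":[[0,0,-2],[0,0,0]]}' | grep -E "ft"; python3 q.py
```

```text
ft_force: [8.6, 2.7, -2.0]
M 1.51  Mz 0.54 F [ 8.4  3.7 -2.5] tq [ 0.77 -1.47]  pos-angle -112.23 tool -113.13 L 0.1516 z 0.0795 t 15.07
ft_force: [10.4, 3.5, -2.8]
M 1.65  Mz 0.60 F [ 9.2  3.6 -1.9] tq [ 0.72 -1.53]  pos-angle -114.17 tool -115.12 L 0.1516 z 0.0796 t 15.44
ft_force: [9.9, 2.8, -2.1]
M 1.74  Mz 0.66 F [ 9.6  3.4 -2.4] tq [ 0.66 -1.55]  pos-angle -116.11 tool -117.10 L 0.1515 z 0.0797 t 15.81
```

```bash
python3 -m pendant '{"gripper":[1,1],"dp":[[-0.47,0.24,0],[0,0,0]],"turn":[[0,0,-2],[0,0,0]]}' | grep -E "ft"; python3 q.py
```

```text
ft_force: [10.2, 1.8, -2.6]
M 2.06  Mz 0.82 F [10.7  2.8 -3.5] tq [ 0.51 -1.74]  pos-angle -117.87 tool -119.07 L 0.1515 z 0.0799 t 16.18
```

```bash
python3 -m pendant '{"gripper":[1,1],"dp":[[-0.23,0.13,0],[0,0,0]],"turn":[[0,0,-1],[0,0,0]]}' | grep -E "ft"; python3 q.py;  python3 -m pendant '{"gripper":[1,1],"dp":[[-0.23,0.13,0],[0,0,0]],"turn":[[0,0,-1],[0,0,0]]}' | grep -E "ft"; python3 q.py
```

```text
ft_force: [10.5, 2.5, -2.1]
M 2.04  Mz 0.83 F [10.5  2.5 -3.7] tq [ 0.48 -1.71]  pos-angle -118.85 tool -120.06 L 0.1515 z 0.0798 t 16.54
ft_force: [9.9, 3.1, -3.0]
M 2.07  Mz 0.83 F [10.6  2.1 -3.3] tq [ 0.49 -1.72]  pos-angle -119.83 tool -121.06 L 0.1515 z 0.0798 t 16.91
```

The torque has levelled off at about 2.05 N·m, so the trip is under way. I'll go a few more degrees to make it a clear trip, well short of the stop.

```bash
python3 -m pendant '{"gripper":[1,1,1],"dp":[[-0.23,0.14,0],[-0.22,0.14,0],[0,0,0]],"turn":[[0,0,-1],[0,0,-1],[0,0,0]]}' | grep -E "ft"; python3 q.py;  python3 -m pendant '{"gripper":[1,1,1],"dp":[[-0.22,0.14,0],[-0.22,0.15,0],[0,0,0]],"turn":[[0,0,-1],[0,0,-1],[0,0,0]]}' | grep -E "ft"; python3 q.py
```

```text
ft_force: [10.2, 1.3, -2.7]
M 2.02  Mz 0.87 F [10.2  2.  -3.5] tq [ 0.43 -1.7 ]  pos-angle -121.81 tool -123.05 L 0.1515 z 0.0799 t 17.36
ft_force: [10.6, 1.3, -3.0]
M 2.05  Mz 0.89 F [10.5  2.  -3.3] tq [ 0.36 -1.7 ]  pos-angle -123.78 tool -125.05 L 0.1515 z 0.0799 t 17.81
```

```bash
python3 -m pendant '{"gripper":[1,1,1],"dp":[[-0.22,0.15,0],[-0.22,0.15,0],[0,0,0]],"turn":[[0,0,-1],[0,0,-1],[0,0,0]]}' | grep -E "ft"; python3 q.py
python3 - <<'E'
from h import *
t=eyes.get_image("top"); s=eyes.get_image("scene")
for z in(.0915,): print(z,[circ(p,.59,.08,z,.027) for p in(t,s)])
cv2.imwrite("pics/i.png",np.hstack([rect(t,.59,.08,.0915,.035,400),rect(s,.59,.08,.0915,.035,400)])[...,::-1])
E
```

```text
ft_force: [11.7, 1.6, -2.2]
M 1.96  Mz 0.88 F [10.1  1.8 -3.7] tq [ 0.32 -1.69]  pos-angle -125.77 tool -127.04 L 0.1515 z 0.0799 t 18.26
0.0915 [array([0.5899, 0.0805, 0.0265], dtype=float32), array([0.5907, 0.0811, 0.0265], dtype=float32)]
```

View pics/i.png

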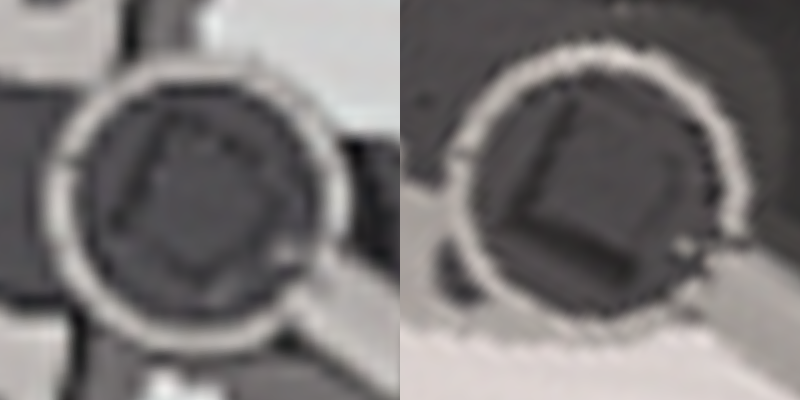

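The index dot and the square opening lag the handle by about 8° in both views (top dot at (287,250), opening edge from (180,110) to (115,230)). That's a clear trip, about 0.14 rad or more. Stopping here and easing back.

```bash
python3 -m pendant '{"gripper":[1,1,1,1,1],"dp":[[0.43,-0.3,0],[0.44,-0.29,0],[0.44,-0.28,0],[0.45,-0.27,0],[0,0,0]],"turn":[[0,0,2],[0,0,2],[0,0,2],[0,0,2],[0,0,0]]}' | grep -E "ft"; python3 q.py;  python3 -m pendant '{"gripper":[1,1,1],"dp":[[0.47,-0.25,0],[0.47,-0.24,0],[0,0,0]],"turn":[[0,0,2],[0,0,2],[0,0,0]]}' | grep -E "ft"; python3 q.py
```

```text
ft_force: [9.3, 4.7, -2.7]
M 1.69  Mz 0.66 F [ 9.7  3.6 -3. ] tq [ 0.79 -1.66]  pos-angle -118.08 tool -119.11 L 0.1516 z 0.0796 t 18.97
ft_force: [3.9, 7.8, -1.2]
M 0.17  Mz -0.07 F [ 4.9  6.6 -1.3] tq [ 1.33 -0.99]  pos-angle -115.10 tool -115.27 L 0.1519 z 0.0787 t 19.43
```

```bash
python3 -m pendant '{"gripper":[1,1],"dp":[[0.28,-0.03,0],[0,0,0]],"turn":[[0,0,1],[0,0,0]]}' | grep -E "ft"; python3 q.py
```

```text
ft_force: [2.5, 5.2, -0.6]
M 0.09  Mz -0.12 F [ 3.5  4.3 -0.7] tq [ 1.06 -0.78]  pos-angle -114.24 tool -114.28 L 0.1519 z 0.0786 t 19.79
```

```bash
python3 -m pendant '{"gripper":[1,1],"dp":[[0.29,-0.0,0],[0,0,0]],"turn":[[0,0,1],[0,0,0]]}' | grep -E "ft"; python3 q.py
```

```text
ft_force: [1.1, -0.5, 0.4]
M -0.09  Mz -0.11 F [-0.3 -1.1  0.2] tq [ 0.29 -0.34]  pos-angle -113.30 tool -113.25 L 0.1517 z 0.0785 t 20.16
```

It's free. Lifting off.

```bash
python3 -m pendant '{"gripper":[1,1,1],"dp":[[0,0,0.2],[0,0,0.2],[0,0,0]],"turn":[[0,0,0],[0,0,0],[0,0,0]]}' | grep -E "ft"; python3 q.py; python3 -m pendant '{"gripper":[1,1,1,1],"dp":[[0,0,0.3],[0,0,0.3],[0,0,0.3],[0,0,0]],"turn":[[0,0,0],[0,0,0],[0,0,0],[0,0,0]]}' | grep -E "ft"; python3 q.py
```

```text
ft_force: [1.3, 0.1, -6.8]
M -0.03  Mz -0.20 F [ 0.7 -1.3 -4.8] tq [-0.43 -0.16]  pos-angle -113.44 tool -113.23 L 0.1514 z 0.0820 t 20.61
ft_force: [-0.1, 0.4, -4.5]
M 0.08  Mz 0.01 F [ 0.4 -0.1 -4.9] tq [-0.15 -0.  ]  pos-angle -113.22 tool -113.23 L 0.1508 z 0.0919 t 21.14
```

```bash
python3 -m pendant '{"gripper":[1,1,1,1,1,1,1,1,1,1,1,1,1,1,1,1,1,1,1,1],"dp":[[0,0,0.8],[0,0,1.5],[0,0,1.2],[-0.2,-0.6,0.5],[-0.3,-1.5,0],[-0.3,-1.5,0],[-0.3,-1.5,0],[-0.3,-1.5,0],[-0.3,-1.5,0],[-0.3,-1.5,0],[-0.3,-1.5,0],[-0.3,-1.5,0],[-0.4,-1.5,0],[-0.4,-1.5,0],[-0.4,-1.5,0],[-0.4,-1.5,0],[-0.4,-1.5,0],[-0.3,-1.0,0],[0,-0.5,0],[0,0,0]],"turn":[[0,0,0],[0,0,0],[0,0,0],[0,0,-2],[0,0,-4],[0,0,-4],[0,0,-4],[0,0,-4],[0,0,-4],[0,0,-4],[0,0,-4],[0,0,-4],[0,0,-4],[0,0,-4],[0,0,-4],[0,0,-4],[0,0,-2],[0,0,-1],[0,0,0],[0,0,0]]}'
python3 - <<'E'
from h import *; import pickle
t=eyes.get_image("top"); s=eyes.get_image("scene"); st=env.sense(); x=st['position']; print(x)
print(yaw().round(4).tolist())
z=x[2]-.0018+.0145
for zz in(z-.003,z,z+.003): print([circ(p,x[0]+.146,x[1]+.035,zz,.027) for p in(t,s)])
E
python3 s.py
```

```text
time_s: 22.88
position: [0.4815, -0.2761, 0.1319]
orientation: [3.117, 0.374, -0.027]
ft_force: [0.0, 0.1, -3.5]
gripper_width: 0.0214
grasp_force: 60.0
[ 0.48161338 -0.27476161  0.13170455]
[[0.9712, 0.2377, -0.0172], [0.2376, -0.9713, -0.0038], [-0.0177, -0.0004, -0.9998]]
[array([ 0.6281, -0.2397,  0.0264]), array([ 0.6303, -0.2383,  0.026 ])]
[array([ 0.6275, -0.2387,  0.0261]), array([ 0.6317, -0.2385,  0.0264])]
[array([ 0.6271, -0.2381,  0.0262]), array([ 0.6339, -0.2393,  0.0259])]
[-0.1  0.8 -4.2] [0.03 0.16 0.01] [ 0.4816 -0.2748  0.1317] yaw -76.25
```

Run:
```python
from h import *; import pickle
d=pickle.load(open("p0.pkl","rb"))
for z in(.0155,.0185,.0215): print(z,[circ(d[n],.628,-.239,z,.027) for n in("top","scene")])
```

```text
0.0155 [array([ 0.6315, -0.2385,  0.0264], dtype=float32), array([ 0.6315, -0.2375,  0.0264], dtype=float32)]
0.0185 [array([ 0.6311, -0.2381,  0.0266], dtype=float32), array([ 0.6333, -0.2377,  0.0262], dtype=float32)]
0.0215 [array([ 0.6301, -0.2375,  0.0264], dtype=float32), array([ 0.6349, -0.2385,  0.0259], dtype=float32)]
```

```bash
python3 -m pendant '{"gripper":[1,1,1,1,1,1,1,1,1,1,1,1],"dp":[[0.3,0.1,-0.6],[0.4,0.1,-1.4],[0.3,0,-1.8],[0,0,-1.8],[0,0,-1.8],[0,0,-1.8],[0,0,-1.4],[0,0,-0.8],[0,0,-0.4],[0,0,-0.2],[0,0,-0.1],[0,0,0]],"turn":[[0,0,0],[0,0,0],[0,0,0],[0,0,0],[0,0,0],[0,0,0],[0,0,0],[0,0,0],[0,0,0],[0,0,0],[0,0,0],[0,0,0]]}' >/dev/null; python3 s.py; python3 -m pendant '{"gripper":[1,1,1],"dp":[[0,0,-0.1],[0,0,-0.1],[0,0,0]],"turn":[[0,0,0],[0,0,0],[0,0,0]]}' >/dev/null; python3 s.py
```

```text
[ 0.2 -0.9 -5. ] [-0.01  0.16  0.02] [ 0.4924 -0.2733  0.0114] yaw -76.23
[ 0.2 -0.5 -5.4] [-0.03  0.1   0.01] [ 0.4919 -0.2733  0.0092] yaw -76.25
```

```bash
python3 -m pendant '{"gripper":[1,1,1],"dp":[[0,0,-0.1],[0,0,-0.05],[0,0,0]],"turn":[[0,0,0],[0,0,0],[0,0,0]]}' >/dev/null; python3 s.py; python3 -m pendant '{"gripper":[1,1,1],"dp":[[0,0,-0.05],[0,0,-0.05],[0,0,0]],"turn":[[0,0,0],[0,0,0],[0,0,0]]}' >/dev/null; python3 s.py
```

```text
[-1.2  0.8 -0.9] [ 0.03  0.2  -0.01] [ 0.4918 -0.2733  0.0077] yaw -76.26
[-4.   2.1  8.3] [ 0.3   0.64 -0.09] [ 0.4919 -0.2733  0.0077] yaw -76.25
```

It's in firm contact with the mat. I'll ease the pressure and open.

```bash
python3 -m pendant '{"gripper":[1,1],"dp":[[0,0,0.05],[0,0,0]],"turn":[[0,0,0],[0,0,0]]}' 15 >/dev/null; python3 s.py; python3 -m pendant '{"gripper":[0.45,0.4,0.3,0.1,-0.2,-0.6,-1,-1,-1],"dp":[[0,0,0],[0,0,0],[0,0,0],[0,0,0],[0,0,0],[0,0,0],[0,0,0],[0,0,0],[0,0,0]],"turn":[[0,0,0],[0,0,0],[0,0,0],[0,0,0],[0,0,0],[0,0,0],[0,0,0],[0,0,0],[0,0,0]]}'
```

```text
[-3.1  1.8  7. ] [0.3  0.46 0.03] [ 0.4919 -0.2733  0.0077] yaw -76.25
time_s: 25.65
position: [0.4916, -0.273, 0.0067]
orientation: [3.117, 0.376, -0.028]
ft_force: [-1.0, -0.2, -0.3]
gripper_width: 0.0687
grasp_force: 0.0
```

```bash
python3 -m pendant '{"gripper":[-1,-1,-1,-1,-1,-1,-1,-1,-1,-1,-1,-1,-1,-1,-1,-1],"dp":[[0,0,0],[0,0,0],[0,0,0.3],[0,0,0.6],[0,0,1.2],[0,0,1.6],[0,0,2],[0,0,2],[0,0,2],[0,0,2],[-1.5,-2,0.5],[-2,-3,0],[-2,-3,0],[-2,-3,0],[-1,-2,0],[0,0,0]],"turn":[[0,0,0],[0,0,0],[0,0,0],[0,0,0],[0,0,0],[0,0,0],[0,0,0],[0,0,0],[0,0,0],[0,0,0],[0,0,0],[0,0,0],[0,0,0],[0,0,0],[0,0,0],[0,0,0]]}'
python3 - <<'E'
from h import *; import pickle
t=eyes.get_image("top"); s=eyes.get_image("scene"); d=pickle.load(open("p0.pkl","rb"))
for z in(.0155,.0185,.0215): print(z,[circ(p,.635,-.237,z,.027) for p in(t,s)])
def grip(i):
    g=cv2.cvtColor(i,cv2.COLOR_RGB2GRAY); m=np.zeros_like(g); m[175:250,340:395]=(g[175:250,340:395]<45)
    return cv2.minAreaRect(max(cv2.findContours(m,0,1)[0],key=cv2.contourArea))
print(grip(d["top"]["img"]),grip(t["img"]))
# changes elsewhere
for n,q in(("top",t),("scene",s)):
    df=cv2.absdiff(q["img"],d[n]["img"]).max(2); k=cv2.morphologyEx((df>40).astype(np.uint8),cv2.MORPH_OPEN,np.ones((2,2)))
    print(n,[cv2.boundingRect(c) for c in cv2.findContours(k,0,1)[0] if cv2.contourArea(c)>5])
# bolt head angle now
g=cv2.cvtColor(rect(t,.588,.0785,.0875,.02,400),cv2.COLOR_RGB2GRAY)
m=(g<100).astype(np.uint8)*cv2.circle(np.zeros_like(g),(200,200),195,1,-1)
print("head",cv2.minAreaRect(max(cv2.findContours(m,0,1)[0],key=cv2.contourArea)))
E
```

```text
time_s: 26.98
position: [0.405, -0.4069, 0.1306]
orientation: [3.114, 0.37, -0.027]
ft_force: [0.4, 0.7, -0.2]
gripper_width: 0.0884
grasp_force: 0.0
0.0155 [array([ 0.6389, -0.2367,  0.0267], dtype=float32), array([ 0.6389, -0.2359,  0.0265], dtype=float32)]
0.0185 [array([ 0.6385, -0.2365,  0.0267], dtype=float32), array([ 0.6407, -0.2359,  0.0261], dtype=float32)]
0.0215 [array([ 0.6375, -0.2361,  0.0265], dtype=float32), array([ 0.6423, -0.2369,  0.0261], dtype=float32)]
((368.6470947265625, 222.58827209472656), (56.26826477050781, 9.216353416442871), 75.96376037597656) ((368.0882873535156, 219.8529510498047), (56.510799407958984, 8.973817825317383), 75.96376037597656)
top [(376, 416, 6, 4), (224, 412, 19, 8), (432, 402, 43, 18), (298, 395, 61, 25), (261, 395, 28, 21), (511, 388, 2, 11), (498, 380, 3, 11), (478, 375, 11, 25), (498, 370, 2, 7), (524, 363, 3, 29), (173, 358, 73, 62), (510, 356, 3, 14), (177, 355, 32, 36), (524, 346, 3, 14), (338, 345, 6, 3), (349, 342, 40, 23), (212, 339, 44, 24), (247, 331, 83, 30), (527, 321, 33, 83), (373, 248, 8, 4), (472, 230, 5, 4), (477, 200, 27, 27), (308, 198, 252, 213), (359, 193, 8, 4), (345, 156, 17, 10), (343, 144, 16, 8)]
scene [(210, 327, 26, 20), (211, 327, 8, 7), (202, 323, 9, 15), (212, 316, 14, 8), (184, 296, 10, 7), (175, 286, 11, 8), (128, 238, 10, 7), (95, 152, 31, 13), (147, 128, 81, 25), (44, 114, 15, 12), (62, 111, 97, 31), (227, 100, 18, 23), (120, 97, 9, 13), (147, 78, 18, 6), (0, 49, 113, 274), (217, 42, 41, 26), (199, 41, 16, 10), (261, 18, 3, 7), (225, 10, 33, 34), (198, 0, 78, 51), (0, 0, 61, 78)]
head ((199.10414123535156, 195.1363525390625), (263.79669189453125, 247.13235473632812), 23.574705123901367)
```

The wrench lies flat on the mat, the loose parts haven't moved, and the bolt stayed where it was tightened.

```bash
python3 -c "
from cell import workorder
print(workorder.sign_off())"
```

```text
the job is handed in; nothing more can be done
None
```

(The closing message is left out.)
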